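Space out the biscuits and hold the sieve over them

ROBOT

A 6-joint arm with a two-finger parallel gripper is mounted at the origin on the work surface. World frame = base frame: x ahead of the robot, y to its left, z up, the work surface at z = 0. Lengths are in m, angles in rad, forces in N, time in s.
With the tool pointing down it reaches from about 0.25 to 0.775 m from the base axis. Payload 4 kg.
Tool frame: the origin (TCP) lies midway between the tips of the shut fingers; the grasp point (between the pads) lies 19 mm behind it; z points along the fingers, y is the line along which they close (so a half turn about z gives the same grasp; the last joint's range is limited). The gripper opens to 94 mm and grips with 3 to 60 N. Pads are 16 mm wide; open, the fingers measure 119 mm over their backs; the gripper's body (75 mm by 177 mm) begins 78 mm behind the grasp point.
Start: joints at [-1.274, 0.087, 1.371, -0, 1.684, -0.103], TCP at [0.214, -0.507, 0.206] pointing down, gripper open.
Joint ranges: [-3.1, 3.1], [-0.76, 2.03], [0.27, 2.55], [-1.08, 4.22], [0.17, 2.65], [-2.57, 2.57]. Speed limits (rad/s): [2.79, 2.79, 3.14, 3.14, 3.14, 3.14].

INTERFACE

Orientations are given as [roll, pitch, yaw] about the fixed x, y, z axes, in that order (R = Rz(yaw) Ry(pitch) Rx(roll)).
In Python, from bench import sensors, eyes, job gives the robot as it stands.
- The arm moves only by the tool arm_command, never from a script. Its argument "series" is a list of rows, each a list of 7 numbers: the opening, from 0 (shut) to 1 (fully open), then the shift along the tool's x, y, z in cm, then the turn, a rotation vector about the tool's x, y, z in rad. In form: [[fingers, dx, dy, dz, wx, wy, wz], ...]. A call has 1 to 20 rows; each row shifts and turns the commanded pose from where the row before left it, along the tool's axes as they then stand; what a row does not reach is not made up. A row lasts 1/10 s, in which the tool goes at most 50 mm and 8.59 degrees, less where a joint would pass 70% of its speed; a pose out of reach is approached as far as the arm can. A call with a gripper value outside its range is refused whole. The fingers move at their own pace and stop on an object; the grip force is fixed at half the most. Time passes only in rows, so rows that do not move let the fingers close. It gives the time, the measured TCP pose, the force and the opening at its end, in the units of the state.
- sensors.get_obs(): the state, without advancing time (a new reading comes with each control period).
- eyes.snapshot(name): name is "side" or "top"; returns the picture (400x640x3 uint8, blue, green, red); there is no depth.
- eyes.get_calibration(name): a dict with "mtx" (3x3 intrinsics, pixels), "R" (3x3) and "t" (3): a world point X has camera coordinates R X + t. Camera axes: x right, y down, z forward; pixel columns grow to the right and rows downward; lengths in m; the calibration is good to about 2 mm. A picture is of the moment at which its call begins. get_calibration takes no time and is no camera call.
- job.close_job(): hands the job in, once; it reports no verdict.
The state is a dict: "time": time; "joint_positions": joint angles; "qvel": joint speeds; "joint_torque": joint torques, N m; "tool_pos": TCP position; "ee_rot": TCP orientation; "wrist_force": force on the tool from outside, world axes, zero at the start; "wrist_torque": the same for the moment, N m; "width": finger opening in m.
Only numpy, scipy, OpenCV 4.12 (cv2) and the standard library are available. Lean on these libraries where they do the work, as an engineer would, in place of code of your own. Each camera call takes 0.05 s, during which the arm holds its last target. There are 200 camera calls.

TASK

Spread the heap of five round biscuits out on the dark baking tray so that they all lie flat with at least a finger's width between any two. Then take the white sieve by its handle off the mould it rests on and hold it still and level over the middle of the tray, its underside about 10 cm above the tray floor, so that a colleague can spoon icing sugar into it; finish while still holding it there. Leave the moulds and everything else standing where they are.

Things in the scene. Friction and masses are not known exactly. Their poses are not given: they have to be found in the camera images.
- biscuit0: Golden-brown round almond biscuit, loose, 22 g: 38 mm across (straight sides from 4 to 15 mm up), domed top, 28 mm high. Origin at the centre of its flat underside, z up. At the start the five lie side by side in a close cluster on the tray floor, about 41 mm centre to centre.
- biscuit1: Golden-brown round almond biscuit, loose, 22 g: 38 mm across (straight sides from 4 to 15 mm up), domed top, 28 mm high. Origin at the centre of its flat underside, z up. At the start the five lie side by side in a close cluster on the tray floor, about 41 mm centre to centre.
- biscuit2: Golden-brown round almond biscuit, loose, 22 g: 38 mm across (straight sides from 4 to 15 mm up), domed top, 28 mm high. Origin at the centre of its flat underside, z up. At the start the five lie side by side in a close cluster on the tray floor, about 41 mm centre to centre.
- biscuit3: Golden-brown round almond biscuit, loose, 22 g: 38 mm across (straight sides from 4 to 15 mm up), domed top, 28 mm high. Origin at the centre of its flat underside, z up. At the start the five lie side by side in a close cluster on the tray floor, about 41 mm centre to centre.
- biscuit4: Golden-brown round almond biscuit, loose, 22 g: 38 mm across (straight sides from 4 to 15 mm up), domed top, 28 mm high. Origin at the centre of its flat underside, z up. At the start the five lie side by side in a close cluster on the tray floor, about 41 mm centre to centre.
- tray_centre (a point): Middle of the floor of the dark baking tray, on its upper face, 4 mm above the table. The tray is fixed, level, 260 mm inside along this frame's x and 200 mm along y; its rim stands 13 mm above the floor and is 4 mm thick, with a 5 mm bead round its top edge.
- sieve: White plastic hand sieve, loose, about 75 g, centre of mass near x = -18 mm. Origin at the centre of the underside of its round bowl; z up along the bowl's axis; the handle runs to -x. Bowl 80 mm across at the rim, 40 mm at the foot, 38 mm high. Across from the handle a lug, 22 mm wide and 8 mm thick, reaches to x = +67 mm.
- sieve_handle (a point): Middle of the sieve's handle, a good place to grip across its width: x = -110, z = 34 mm in the sieve's frame, half-way through its thickness; axes as the sieve's. The handle is a flat bar 16 mm wide (y), 8 mm thick (z 30 to 38 mm), from x = -58 to -181 mm, ending in a 22 mm disc; its root at the bowl is 24 mm wide.
- mould_rest: Open aluminium pudding mould, 106 mm across the rim, 86 mm across the foot, 52 mm high, walls about 3.5 mm, loose; origin at the centre of its underside, z up. 220 g. At the start the sieve's handle and lug lie on its rim, the bowl hanging inside, the bowl's underside 22 mm above the table: lift the sieve straight up 35 mm or more to clear it.
- mould_left: Open aluminium pudding mould, 106 mm across the rim, 86 mm across the foot, 52 mm high, walls about 3.5 mm, loose; origin at the centre of its underside, z up. Bystander at the robot's left.
- dariole: Small open aluminium mould, 62 mm across the rim, 52 mm high, loose, between the tray and the sieve's mould; origin at the centre of its underside. Bystander.
- jam_jar: Amber glass jam jar with a red cap, 66 mm across, 85 mm high, loose; origin at the centre of its underside. Bystander at the robot's right.
- brush: Pastry brush lying on the table, 170 mm long along its x axis, loose. Bystander at the robot's right.
- scraper: Steel dough scraper with a wooden grip, lying flat on the table, 110 x 88 mm and 12 mm high, loose; origin near its middle. Bystander at the robot's left.
Things that resemble listed ones, but are neither listed nor needed, are in the scene too. What is shaped like the biscuit4 but purple or turquoise is not meant.

How it is judged:
By the outcome, as a careful person would: the job done as asked, in the order asked, and still so for the second after the job is handed in, while the arm keeps its last pose, push and grip.
It also fails if it takes over 72 s, if anything falls off the work surface, if the arm or the gripper's body presses on something with over 40 N, if the wrist force passes 120 N, or if a joint passes its speed limit or range.

## Working session

There is one attempt and no reset: what is moved stays moved. The work goes in short steps, Python scripts to look and compute and a tool call to move; the robot and the scene stay as the last step left them, time stands still between calls to the robot, and variables do not carry over. Pictures are saved under pics/ and viewed, on a budget of 10 in all, crops included, one or two more only if the job needs it, and the job is handed in when it is done.

Besides the shell and the picture viewer there is one more tool, called after "Request:" by a JSON object that holds its "fn" and its "kwargs". arm_command: Moves the arm, as the interface text tells. Its arguments: {"type":"object","properties":{"series":{"type":"array","items":{"type":"array","items":{"type":"number"}}}},"required":["series"]}

```bash
ls; mkdir -p pics; python3 - <<'E'
from bench import sensors, eyes
import cv2,numpy as np
for n in("top","side"):
    cv2.imwrite(f"pics/{n}0.png",eyes.snapshot(n)); c=eyes.get_calibration(n); print(n,c)
o=sensors.get_obs();print({k:np.round(v,3) for k,v in o.items()})
E
```

```text
pics
top {'mtx': array([[378.16060311,   0.        , 324.66780621],
       [  0.        , 378.16060311, 203.34833993],
       [  0.        ,   0.        ,   1.        ]]), 'R': array([[ 0.02406938, -0.99945216, -0.02271675],
       [-0.99605362, -0.02203339, -0.08597512],
       [ 0.08542749,  0.02469647, -0.99603827]]), 't': array([-0.00385813,  0.49917344,  1.05946552])}
side {'mtx': array([[468.2583501 ,   0.        , 310.39124398],
       [  0.        , 468.2583501 , 199.53468992],
       [  0.        ,   0.        ,   1.        ]]), 'R': array([[-0.99607761, -0.08671147,  0.01762141],
       [-0.07770316,  0.76193116, -0.64297988],
       [ 0.04232743, -0.6418271 , -0.76568032]]), 't': array([0.51833608, 0.08026088, 1.25751758])}
{'time': np.float64(0.1), 'joint_positions': array([-1.274,  0.088,  1.372,  0.   ,  1.684, -0.103]), 'qvel': array([-0.   , -0.002, -0.004,  0.002,  0.002,  0.001]), 'joint_torque': array([ 2.0000e-03, -3.4125e+01, -3.0330e+01,  7.2000e-02,  3.0000e-02,
       -0.0000e+00]), 'tool_pos': array([ 0.214, -0.506,  0.204]), 'ee_rot': array([-3.14, -0.  ,  0.4 ]), 'wrist_force': array([-1.173,  0.489, -0.756]), 'wrist_torque': array([-0.001,  0.002, -0.047]), 'width': np.float64(0.094)}
```

View pics/top0.png

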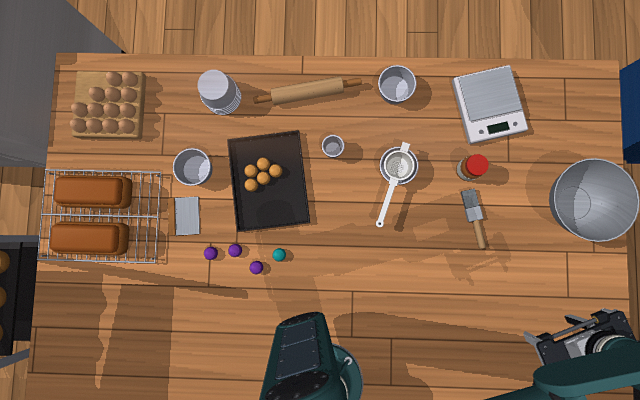

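View pics/side0.png

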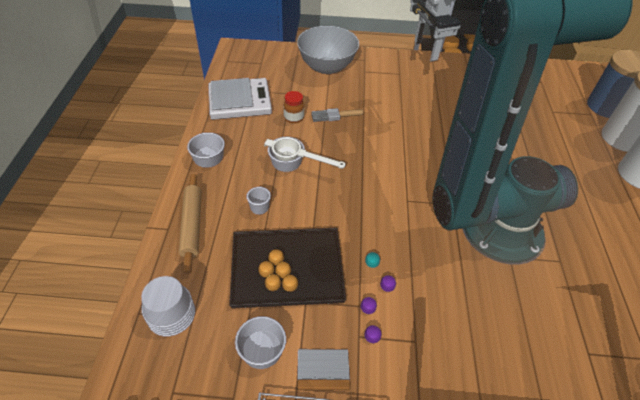

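Cluster at top (250–275, 164–185), side (258–290, 257–284). The sieve is at top (400,160) with its handle disc at (380,224), side (286,147) with its disc at (341,163). Possible mix-ups:
- Purple balls at top (210,253), (235,250) and (256,268).
- A turquoise ball at top (279,255).
- A spare mould at top (397,83) and the left mould at (192,167), neither of which holds a sieve.

```bash
cat > h.py <<'E'
import cv2,numpy as np
from bench import sensors,eyes
C={n:eyes.get_calibration(n) for n in("top","side")}
def ray(n,p):
    c=C[n];d=c["R"].T@np.linalg.inv(c["mtx"])@np.array([p[0],p[1],1.]);return -c["R"].T@c["t"],d
def plane(n,p,z):
    o,d=ray(n,p);return o+d*(z-o[2])/d[2]
def tri(pt,ps):
    P=[C[n]["mtx"]@np.c_[C[n]["R"],C[n]["t"]] for n in("top","side")]
    X=cv2.triangulatePoints(P[0],P[1],np.array(pt,float).reshape(2,1),np.array(ps,float).reshape(2,1))[:,0];return X[:3]/X[3]
def proj(n,X):
    c=C[n];v=c["mtx"]@(c["R"]@np.array(X)+c["t"]);return v[:2]/v[2]
def orange(im):
    h=cv2.cvtColor(im,cv2.COLOR_BGR2HSV);return cv2.inRange(h,(8,120,70),(25,255,255))
E
python3 - <<'E'
from h import *
t=cv2.imread("pics/top0.png");s=cv2.imread("pics/side0.png")
# biscuits: blobs in ROI; dist transform peaks
for n,im,(x0,y0,x1,y1) in(("top",t,(236,145,296,210)),("side",s,(243,240,335,298))):
    m=orange(im)[y0:y1,x0:x1]; m=cv2.resize(m,None,fx=4,fy=4,interpolation=cv2.INTER_CUBIC);m=(m>127).astype(np.uint8)
    d=cv2.distanceTransform(m,cv2.DIST_L2,5);d=cv2.GaussianBlur(d,(0,0),3)
    pk=(d==cv2.dilate(d,np.ones((31,31))))&(d>8)
    for y,x in np.argwhere(pk):
        p=(x/4+x0-.4,y/4+y0-.4);print(n,np.round(p,1),round(d[y,x]/4,1),np.round(plane(n,p,.016),3))
# tray corners: dark
m=(t.max(2)<75).astype(np.uint8);m[:, :215]=0;m[:,325:]=0;m[:120]=0;m[245:]=0
m=cv2.morphologyEx(m,cv2.MORPH_CLOSE,np.ones((25,25)))
c=max(cv2.findContours(m,0,2)[0],key=cv2.contourArea);r=cv2.minAreaRect(c);b=cv2.boxPoints(r)
B=np.array([plane("top",p,.017) for p in b]);print("tray",np.round(b),np.round(B,3),B.mean(0),np.linalg.norm(np.diff(B,axis=0),axis=1))
a=cv2.resize(t[130:240,225:425],None,fx=4,fy=4,interpolation=2)[:, :]
b2=cv2.resize(s[125:300,220:360],None,fx=4,fy=4,interpolation=2)[:600]
cv2.imwrite("pics/cropt.png",a)
E
```

```text
top [262.8 163.4] 5.4 [0.612 0.191 0.016]
top [250.4 170.4] 5.4 [0.591 0.226 0.016]
top [275.1 170.4] 5.4 [0.593 0.154 0.016]
top [262.6 177.6] 5.3 [0.571 0.19  0.016]
top [250.6 184.6] 5.4 [0.549 0.224 0.016]
side [275.6 256.8] 6.9 [0.594 0.157 0.016]
side [265.8 268.8] 7.2 [0.613 0.194 0.016]
side [282.6 269.6] 7.0 [0.572 0.192 0.016]
side [272.1 281.8] 7.3 [0.593 0.228 0.016]
side [289.6 282.8] 7.3 [0.551 0.227 0.016]
tray [[214. 143.]
 [297. 124.]
 [320. 225.]
 [237. 244.]] [[0.671 0.336 0.017]
 [0.731 0.095 0.017]
 [0.437 0.02  0.017]
 [0.377 0.256 0.017]] [0.55409338 0.17664211 0.017     ] [0.24927289 0.3041257  0.24318343]
```

View pics/cropt.png

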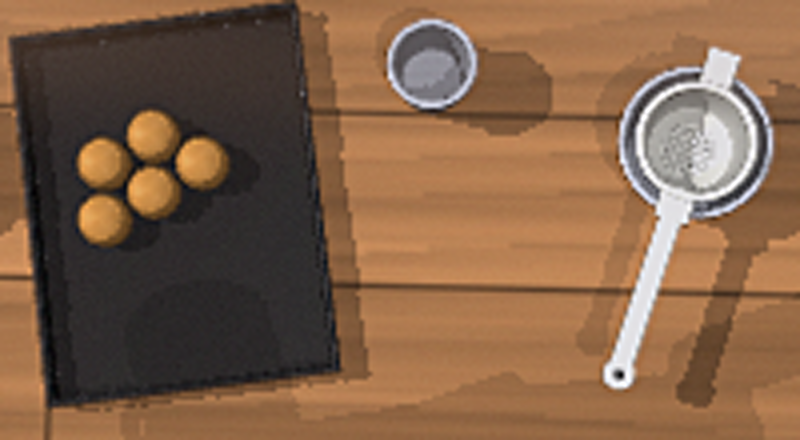

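The crop confirms five golden biscuits on the tray and the white sieve on its mould. In the crop the handle disc is at (619,375), the root at (672,212) and the lug tip at (724,60).

```bash
python3 - <<'E'
from h import *
f=lambda x,y:((x)/4+225-.4,y/4+130-.4)
q=[f(12,38),f(295,3),f(338,370),f(50,404)]
B=np.array([plane("top",p,.017) for p in q]);print("tray top",np.round(B,3).tolist(),B.mean(0))
S=np.array([plane("side",p,.017) for p in[(231,305),(232,231),(342,229),(345,297)]]);print("tray side",np.round(S,3).tolist(),S.mean(0))
for a,b in(((262.8,163.4),(265.8,268.8)),((250.4,170.4),(272.1,281.8)),((275.1,170.4),(275.6,256.8)),((262.6,177.6),(282.6,269.6)),((250.6,184.6),(289.6,282.8))):print("bisc",np.round(tri(a,b),4))
s=cv2.imread("pics/side0.png");t=cv2.imread("pics/top0.png")
def white(im):
    h=cv2.cvtColor(im,cv2.COLOR_BGR2HSV);return cv2.inRange(h,(0,0,170),(180,45,255))
# handle axis in each view: row/col centroids
m=white(t)
print("top handle",[(r,round(float(np.mean(np.flatnonzero(m[r,370:400])))+370,1)) for r in range(184,228,4)])
m=white(s)
print("side handle",[(c,round(float(np.mean(np.flatnonzero(m[140:175,c])))+140,1)) for c in range(304,348,3)])
cv2.imwrite("pics/crops.png",cv2.resize(s[125:225,220:360],None,fx=5,fy=5,interpolation=2))
E
```

```text
tray top [[0.682, 0.297, 0.017], [0.712, 0.09, 0.017], [0.445, 0.051, 0.017], [0.416, 0.257, 0.017]] [0.56358375 0.17367034 0.017     ]
tray side [[0.679, 0.298, 0.017], [0.717, 0.09, 0.017], [0.433, 0.055, 0.017], [0.417, 0.252, 0.017]] [0.5615469  0.17356892 0.017     ]
bisc [0.6136 0.1913 0.0124]
bisc [0.5926 0.2266 0.0136]
bisc [0.594  0.1545 0.0127]
bisc [0.5719 0.1901 0.0133]
bisc [0.5507 0.2245 0.0125]
top handle [(184, 393.0), (188, 390.5), (192, 389.5), (196, 388.5), (200, 386.5), (204, 385.5), (208, 384.0), (212, 382.5), (216, 381.5), (220, 379.5), (224, 378.8)]
side handle [(304, 152.5), (307, 154.0), (310, 155.0), (313, 156.0), (316, 157.0), (319, 158.0), (322, 159.0), (325, 160.0), (328, 161.0), (331, 161.5), (334, 162.0), (337, 163.0), (340, 164.5), (343, 164.0), (346, nan)]
  return _methods._mean(a, axis=axis, dtype=dtype,
  ret = ret.dtype.type(ret / rcount)
```

View pics/crops.png

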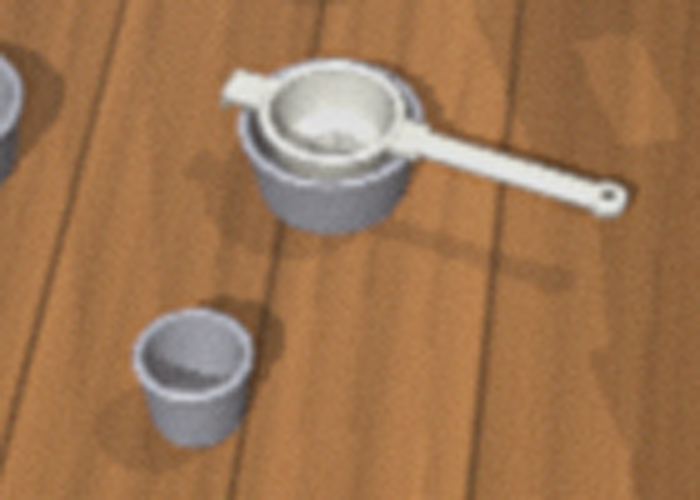

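```bash
cat >> h.py <<'E'
from scipy.spatial.transform import Rotation as Ro
def plan(legs,start=None):
    """legs: (opening,x,y,z,yaw,nrows); prints tool-axis rows, carrying the rounding along"""
    o=sensors.get_obs();p=np.array(o["tool_pos"]) if start is None else np.array(start[:3]);y=o["ee_rot"][2] if start is None else start[3]
    out=[]
    for g,tx,ty,tz,yaw,n in legs:
        for k in range(n,0,-1):
            d=(np.array([tx,ty,tz])-p)/k*100
            r=np.round([np.cos(y)*d[0]+np.sin(y)*d[1],np.sin(y)*d[0]-np.cos(y)*d[1],-d[2]],1)
            w=np.round((yaw-y)/k,2)
            p=p+np.array([np.cos(y)*r[0]+np.sin(y)*r[1],np.sin(y)*r[0]-np.cos(y)*r[1],-r[2]])/100; y+=w
            out.append([g]+[float(v)+0. for v in r]+[0,0,float(-w)+0.])
    print(len(out),"end",np.round(p,4),round(y,3))
    for i in range(0,len(out),20): print(str(out[i:i+20]).replace("0.0,","0,").replace(" ",""))
E
python3 - <<'E'
from h import *
H=tri((379.5,223.5),(341.3,163.7));L=tri((405.9,142.3),(267.1,142.3));print("disc",H,"lug",L, np.linalg.norm(H-L))
for tp,sp in(((393.0,184),(304,152.5)),((384.7,206),(322,159))):pass
# handle axis: plane at .06 (upper face)
for r,c in((192,389.5),(212,382.5)):print("top",plane("top",(c,r),.06))
for c,r in((310,155),(331,161.5)):print("side",plane("side",(c,r),.058))
d=(L-H);d[2]=0;print("yaw",np.arctan2(d[1],d[0]))
plan([(.55,.594,.1550,.10,1.571,22),(.55,.594,.1550,.06,1.571,2)])
E
```

```text
disc [ 0.44528249 -0.1450522   0.05673872] lug [ 0.67052634 -0.21655993  0.05136809] 0.23638314885058576
top [ 0.53111335 -0.1709759   0.06      ]
top [ 0.47553425 -0.15238073  0.06      ]
side [ 0.53728128 -0.16943868  0.058     ]
side [ 0.47569249 -0.14958684  0.058     ]
yaw -0.3074044894810036
24 end [0.5943 0.1547 0.0604] 1.57
[[0.55,2.8,-2.1,0.5,0,0,-0.05],[0.55,2.9,-2.0,0.5,0,0,-0.05],[0.55,3.0,-1.8,0.5,0,0,-0.05],[0.55,3.0,-1.7,0.5,0,0,-0.05],[0.55,3.1,-1.5,0.5,0,0,-0.05],[0.55,3.2,-1.3,0.5,0,0,-0.05],[0.55,3.3,-1.2,0.5,0,0,-0.05],[0.55,3.3,-1.0,0.5,0,0,-0.05],[0.55,3.4,-0.9,0.5,0,0,-0.06],[0.55,3.4,-0.7,0.5,0,0,-0.05],[0.55,3.4,-0.5,0.5,0,0,-0.06],[0.55,3.4,-0.3,0.4,0,0,-0.05],[0.55,3.5,-0.1,0.5,0,0,-0.06],[0.55,3.5,0.1,0.4,0,0,-0.05],[0.55,3.4,0.3,0.5,0,0,-0.06],[0.55,3.4,0.5,0.4,0,0,-0.05],[0.55,3.4,0.7,0.5,0,0,-0.06],[0.55,3.3,0.9,0.4,0,0,-0.05],[0.55,3.3,1.0,0.5,0,0,-0.06],[0.55,3.2,1.2,0.4,0,0,-0.05]]
[[0.55,3.2,1.4,0.5,0,0,-0.06],[0.55,3.1,1.6,0.4,0,0,-0.05],[0.55,0,0,2.0,0,0,0.0],[0.55,0,0,2.0,0,0,0.0]]
```

Request:
{"fn": "arm_command", "kwargs": {"series": [[0.55,2.8,-2.1,0.5,0,0,-0.05],[0.55,2.9,-2.0,0.5,0,0,-0.05],[0.55,3.0,-1.8,0.5,0,0,-0.05],[0.55,3.0,-1.7,0.5,0,0,-0.05],[0.55,3.1,-1.5,0.5,0,0,-0.05],[0.55,3.2,-1.3,0.5,0,0,-0.05],[0.55,3.3,-1.2,0.5,0,0,-0.05],[0.55,3.3,-1.0,0.5,0,0,-0.05],[0.55,3.4,-0.9,0.5,0,0,-0.06],[0.55,3.4,-0.7,0.5,0,0,-0.05],[0.55,3.4,-0.5,0.5,0,0,-0.06],[0.55,3.4,-0.3,0.4,0,0,-0.05],[0.55,3.5,-0.1,0.5,0,0,-0.06],[0.55,3.5,0.1,0.4,0,0,-0.05],[0.55,3.4,0.3,0.5,0,0,-0.06],[0.55,3.4,0.5,0.4,0,0,-0.05],[0.55,3.4,0.7,0.5,0,0,-0.06],[0.55,3.3,0.9,0.4,0,0,-0.05],[0.55,3.3,1.0,0.5,0,0,-0.06],[0.55,3.2,1.2,0.4,0,0,-0.05]]}}

```text
time: 2.1
tool_pos: [0.5595, 0.0952, 0.1095]
ee_rot: [-3.14, 0.0, 1.462]
wrist_force: [0.1, 0.1, 0.3]
width: 0.0515
```

Request:
{"fn": "arm_command", "kwargs": {"series": [[0.55,3.2,1.4,0.5,0,0,-0.06],[0.55,3.1,1.6,0.4,0,0,-0.05],[0.55,0,0,2.0,0,0,0.0],[0.55,0,0,2.0,0,0,0.0],[0.55,0,0,0,0,0,0],[0.55,0,0,0,0,0,0]]}}

```text
time: 2.7
tool_pos: [0.5939, 0.1541, 0.0608]
ee_rot: [-3.14, 0.0, 1.57]
wrist_force: [0.1, -0.3, -0.0]
width: 0.0519
```

```bash
python3 - <<'E'
from h import *
s=eyes.snapshot("side");t=eyes.snapshot("top")
o=sensors.get_obs();print(o["time"],o["tool_pos"],o["ee_rot"],o["width"],o["wrist_force"])
a=cv2.resize(s[190:310,225:385],(800,600));cv2.imwrite("pics/c1.png",a)
E
```

```text
2.8 [0.59510663 0.15414371 0.0627157 ] [ 3.13969979e+00 -2.37732542e-04  1.56941762e+00] 0.05209944786189606 [0.97809468 0.37666697 0.14131833]
```

View pics/c1.png

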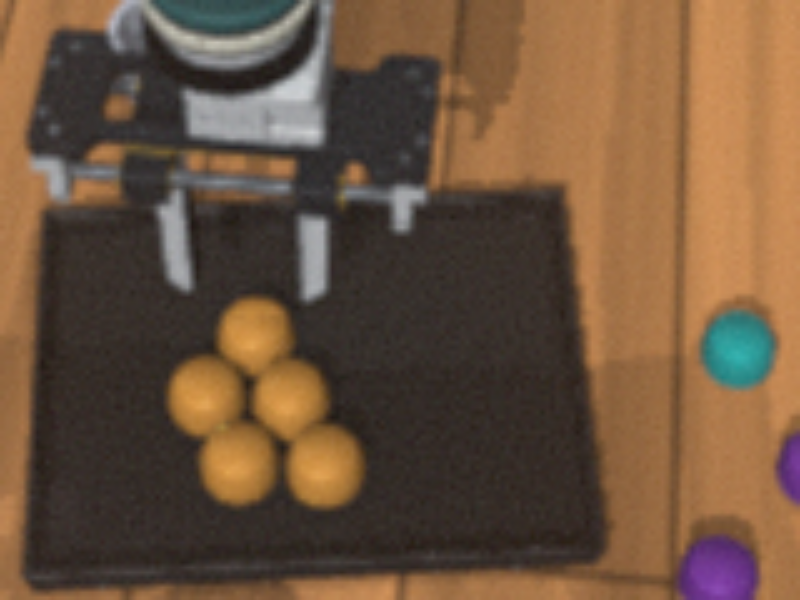

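The view shows the fingers straddling the nearest biscuit C at crop (256,335), with tips at (178,290) and (313,297).

```bash
python3 - <<'E'
from h import *
print(proj("side",(.594,.1545,.061)), "seen 274.2,248.8")
# tray->world targets
a=np.deg2rad(8.4);R=np.array([[np.cos(a),-np.sin(a)],[np.sin(a),np.cos(a)]])
for n,p in dict(C=(-.075,-.045),E=(-.075,.047),A=(.085,-.045),B=(.085,.047)).items():print(n,R@p+(.563,.1735))
T=R@(-.075,-.045)+(.563,.1735)
plan([(.55,.594,.1545,.0095,1.571,5),(.2,.594,.1545,.0095,1.571,4),(.2,.594,.1545,.055,1.571,3),(.2,T[0],T[1],.055,1.571,6)],(.594,.1545,.0605,1.571))
plan([(.2,T[0],T[1],.0105,1.571,4),(.6,T[0],T[1],.0105,1.571,3),(.6,T[0],T[1],.07,1.571,4)],(T[0],T[1],.055,1.571))
plan([(.55,.5505,.225,.07,2.66,10),(.55,.5505,.225,.0605,2.66,2)],(T[0],T[1],.07,1.571))
E
```

```text
[275.10846678 245.91675913] seen 274.2,248.8
C [0.49537831 0.11802652]
E [0.48193867 0.20903957]
A [0.65366188 0.1413998 ]
B [0.64022225 0.23241286]
18 end [0.495  0.1185 0.0555] 1.571
[[0.55,0,0,1.0,0,0,0.0],[0.55,0,0,1.0,0,0,0.0],[0.55,0,0,1.0,0,0,0.0],[0.55,0,0,1.0,0,0,0.0],[0.55,0,0,1.1,0,0,0.0],[0.2,0,0,0,0,0,0.0],[0.2,0,0,0,0,0,0.0],[0.2,0,0,0,0,0,0.0],[0.2,0,0,0,0,0,0.0],[0.2,0,0,-1.5,0,0,0.0],[0.2,0,0,-1.5,0,0,0.0],[0.2,0,0,-1.6,0,0,0.0],[0.2,-0.6,-1.6,0,0,0,0.0],[0.2,-0.6,-1.7,0,0,0,0.0],[0.2,-0.6,-1.6,0,0,0,0.0],[0.2,-0.6,-1.7,0,0,0,0.0],[0.2,-0.6,-1.6,0,0,0,0.0],[0.2,-0.6,-1.7,0,0,0,0.0]]
11 end [0.4954 0.118  0.07  ] 1.571
[[0.2,0,0,1.1,0,0,0.0],[0.2,0,0,1.1,0,0,0.0],[0.2,0,0,1.1,0,0,0.0],[0.2,0,0,1.1,0,0,0.0],[0.6,0,0,0,0,0,0.0],[0.6,0,0,0,0,0,0.0],[0.6,0,0,0,0,0,0.0],[0.6,0,0,-1.5,0,0,0.0],[0.6,0,0,-1.5,0,0,0.0],[0.6,0,0,-1.5,0,0,0.0],[0.6,0,0,-1.4,0,0,0.0]]
12 end [0.5506 0.2247 0.06  ] 2.661
[[0.55,1.1,0.6,0,0,0,-0.11],[0.55,1.0,0.7,0,0,0,-0.11],[0.55,0.9,0.8,0,0,0,-0.11],[0.55,0.8,0.9,0,0,0,-0.11],[0.55,0.7,0.9,0,0,0,-0.11],[0.55,0.6,1.0,0,0,0,-0.11],[0.55,0.5,1.1,0,0,0,-0.11],[0.55,0.4,1.1,0,0,0,-0.11],[0.55,0.3,1.2,0,0,0,-0.1],[0.55,0.2,1.2,0,0,0,-0.11],[0.55,0,0,0.5,0,0,0.0],[0.55,0,0,0.5,0,0,0.0]]
```

Request:
{"fn": "arm_command", "kwargs": {"series": [[0.55,0,0,1.0,0,0,0],[0.55,0,0,1.0,0,0,0],[0.55,0,0,1.2,0,0,0],[0.55,0,0,1.1,0,0,0],[0.55,0,0,1.1,0,0,0],[0.55,0,0,0,0,0,0],[0.2,0,0,0,0,0,0],[0.2,0,0,0,0,0,0],[0.2,0,0,0,0,0,0],[0.2,0,0,0,0,0,0]]}}

```text
time: 3.8
tool_pos: [0.5946, 0.1543, 0.0078]
ee_rot: [3.141, 0.0, 1.57]
wrist_force: [0.5, -0.1, 0.3]
width: 0.0369
```

Request:
{"fn": "arm_command", "kwargs": {"series": [[0.2,0,0,-1.0,0,0,0],[0.2,0,0,-1.8,0,0,0],[0.2,0,0,-1.8,0,0,0]]}}

```text
time: 4.1
tool_pos: [0.5943, 0.1542, 0.0544]
ee_rot: [-3.141, 0.0, 1.57]
wrist_force: [0.5, 0.1, 0.5]
width: 0.037
```

Request:
{"fn": "arm_command", "kwargs": {"series": [[0.2,-0.6,-1.6,0,0,0,0],[0.2,-0.6,-1.7,0,0,0,0],[0.2,-0.6,-1.6,0,0,0,0],[0.2,-0.6,-1.7,0,0,0,0],[0.2,-0.6,-1.6,0,0,0,0],[0.2,-0.6,-1.7,0,0,0,0],[0.2,0,0,1.4,0,0,0],[0.2,0,0,1.4,0,0,0],[0.2,0,0,1.2,0,0,0],[0.2,0,0,0.5,0,0,0],[0.2,0,0,0,0,0,0],[0.55,0,0,0,0,0,0],[0.55,0,0,0,0,0,0],[0.55,0,0,0,0,0,0],[0.55,0,0,-1.5,0,0,0],[0.55,0,0,-2.0,0,0,0],[0.55,0,0,-2.6,0,0,0]]}}

```text
time: 5.8
tool_pos: [0.4944, 0.1182, 0.0689]
ee_rot: [-3.139, 0.0, 1.57]
wrist_force: [0.3, 1.2, 0.2]
width: 0.0517
```

Request:
{"fn": "arm_command", "kwargs": {"series": [[0.55,1.1,0.6,0,0,0,-0.11],[0.55,1.0,0.7,0,0,0,-0.11],[0.55,0.9,0.8,0,0,0,-0.11],[0.55,0.8,0.9,0,0,0,-0.11],[0.55,0.7,0.9,0,0,0,-0.11],[0.55,0.6,1.0,0,0,0,-0.11],[0.55,0.5,1.1,0,0,0,-0.11],[0.55,0.4,1.1,0,0,0,-0.11],[0.55,0.3,1.2,0,0,0,-0.1],[0.55,0.2,1.2,0,0,0,-0.11],[0.55,0,0,0,0,0,0],[0.55,0,0,0,0,0,0]]}}

```text
time: 7.0
tool_pos: [0.5506, 0.2248, 0.0692]
ee_rot: [-3.141, -0.0, 2.658]
wrist_force: [0.3, -0.8, -0.1]
width: 0.0518
```

```bash
cat >> h.py <<'E'
def biscuits(n,box):
    im=eyes.snapshot(n);x0,y0,x1,y1=box
    m=orange(im)[y0:y1,x0:x1]; m=cv2.resize(m,None,fx=4,fy=4,interpolation=cv2.INTER_CUBIC);m=(m>127).astype(np.uint8)
    d=cv2.GaussianBlur(cv2.distanceTransform(m,cv2.DIST_L2,5),(0,0),3)
    for y,x in np.argwhere((d==cv2.dilate(d,np.ones((31,31))))&(d>12)):
        p=(x/4+x0-.4,y/4+y0-.4);print(n,np.round(p,1),round(d[y,x]/4,1),np.round(plane(n,p,.016),3))
    return im
E
python3 - <<'E'
from h import *
o=sensors.get_obs();print(o["time"],o["tool_pos"],o["ee_rot"],o["width"])
biscuits("side",(230,225,350,305))
p=(o["tool_pos"][0],o["tool_pos"][1],.07,2.66)
plan([(.55,.5505,.225,.0075,2.66,5)],(.5505,.225,.068,2.66))
plan([(.2,.482,.209,.0535,2.66,4)],(.5505,.225,.0535,2.66))
plan([(.55,.6130,.1915,.0685,2.635,7)],(.482,.209,.0685,2.66))
E
```

```text
7.0 [0.55059067 0.22484604 0.06918237] [-3.14088000e+00 -1.77559093e-04  2.65790065e+00] 0.05176261757874532
side [229.6 224.6] 7.3 [0.728 0.069 0.016]
side [243.6 224.6] 5.4 [0.691 0.065 0.016]
side [243.8 224.6] 5.4 [0.691 0.065 0.016]
side [244.1 224.6] 5.4 [0.69  0.065 0.016]
side [244.4 224.6] 5.4 [0.69  0.065 0.016]
side [244.6 224.6] 5.4 [0.689 0.065 0.016]
side [244.8 224.6] 5.4 [0.688 0.065 0.016]
side [245.1 224.6] 5.4 [0.688 0.065 0.016]
side [245.4 224.6] 5.4 [0.687 0.065 0.016]
side [245.6 224.6] 5.4 [0.686 0.065 0.016]
side [245.8 224.6] 5.4 [0.686 0.065 0.016]
side [246.1 224.6] 5.4 [0.685 0.065 0.016]
side [246.4 224.6] 5.4 [0.684 0.065 0.016]
side [246.6 224.6] 5.4 [0.684 0.064 0.016]
side [246.8 224.6] 5.4 [0.683 0.064 0.016]
side [247.1 224.6] 5.4 [0.682 0.064 0.016]
side [247.4 224.6] 5.4 [0.682 0.064 0.016]
side [247.6 224.6] 5.4 [0.681 0.064 0.016]
side [247.8 224.6] 5.4 [0.68  0.064 0.016]
side [248.1 224.6] 5.4 [0.68  0.064 0.016]
side [248.4 224.6] 5.4 [0.679 0.064 0.016]
side [262.8 224.6] 4.5 [0.641 0.06  0.016]
side [349.4 224.6] 11.9 [0.414 0.037 0.016]
side [315.4 248.1] 6.8 [0.498 0.121 0.016]
side [271.1 284.1] 5.4 [0.595 0.234 0.016]
side [290.8 284.1] 5.7 [0.548 0.23  0.016]
side [349.4 304.4] 5.0 [0.406 0.27  0.016]
5 end [0.5505 0.225  0.007 ] 2.66
[[0.55,0,0,1.2,0,0,0.0],[0.55,0,0,1.2,0,0,0.0],[0.55,0,0,1.2,0,0,0.0],[0.55,0,0,1.2,0,0,0.0],[0.55,0,0,1.3,0,0,0.0]]
4 end [0.4822 0.2088 0.0535] 2.66
[[0.2,1.3,-1.1,0,0,0,0.0],[0.2,1.3,-1.2,0,0,0,0.0],[0.2,1.4,-1.1,0,0,0,0.0],[0.2,1.3,-1.2,0,0,0,0.0]]
7 end [0.6131 0.1912 0.0685] 2.63
[[0.55,-1.8,0.6,0,0,0,0.0],[0.55,-1.8,0.7,0,0,0,0.0],[0.55,-1.8,0.6,0,0,0,0.01],[0.55,-1.7,0.7,0,0,0,0.0],[0.55,-1.8,0.7,0,0,0,0.01],[0.55,-1.7,0.7,0,0,0,0.0],[0.55,-1.8,0.6,0,0,0,0.01]]
```

Request:
{"fn": "arm_command", "kwargs": {"series": [[0.55,0,0,1.4,0,0,0],[0.55,0,0,1.4,0,0,0],[0.55,0,0,1.4,0,0,0],[0.55,0,0,1.2,0,0,0],[0.55,0,0,0.7,0,0,0],[0.55,0,0,0,0,0,0],[0.2,0,0,0,0,0,0],[0.2,0,0,0,0,0,0],[0.2,0,0,0,0,0,0],[0.2,0,0,0,0,0,0],[0.2,0,0,-1.0,0,0,0],[0.2,0,0,-1.8,0,0,0],[0.2,0,0,-1.8,0,0,0]]}}

```text
time: 8.35
tool_pos: [0.5506, 0.2249, 0.0553]
ee_rot: [-3.141, -0.0, 2.66]
wrist_force: [0.1, -0.7, -0.4]
width: 0.0369
```

Request:
{"fn": "arm_command", "kwargs": {"series": [[0.2,1.3,-1.1,0,0,0,0],[0.2,1.3,-1.2,0,0,0,0],[0.2,1.4,-1.1,0,0,0,0],[0.2,1.3,-1.2,0,0,0,0],[0.2,0,0,1.4,0,0,0],[0.2,0,0,1.4,0,0,0],[0.2,0,0,1.2,0,0,0],[0.2,0,0,0.5,0,0,0],[0.2,0,0,0,0,0,0],[0.55,0,0,0,0,0,0],[0.55,0,0,0,0,0,0],[0.55,0,0,0,0,0,0],[0.55,0,0,-1.5,0,0,0],[0.55,0,0,-2.0,0,0,0],[0.55,0,0,-2.6,0,0,0]]}}

```text
time: 9.85
tool_pos: [0.4815, 0.2085, 0.0695]
ee_rot: [-3.139, -0.002, 2.66]
wrist_force: [-0.1, 0.6, -0.4]
width: 0.0515
```

Request:
{"fn": "arm_command", "kwargs": {"series": [[0.55,-1.8,0.6,0,0,0,0],[0.55,-1.8,0.7,0,0,0,0],[0.55,-1.8,0.6,0,0,0,0.01],[0.55,-1.7,0.7,0,0,0,0],[0.55,-1.8,0.7,0,0,0,0.01],[0.55,-1.7,0.7,0,0,0,0],[0.55,-1.8,0.6,0,0,0,0.01],[0.55,0,0,0,0,0,0],[0.55,0,0,0,0,0,0]]}}

```text
time: 10.75
tool_pos: [0.6131, 0.1909, 0.0697]
ee_rot: [-3.141, -0.001, 2.63]
wrist_force: [-0.5, -0.4, -0.8]
width: 0.0518
```

```bash
python3 - <<'E'
from h import *
o=sensors.get_obs();print(o["time"],o["tool_pos"],o["ee_rot"],o["width"])
biscuits("side",(240,240,338,298))
plan([(.2,.6535,.1415,.0535,2.63,4)],(.6130,.1913,.0535,2.63))
plan([(.55,.5925,.2265,.0685,1.05,11)],(.6535,.1415,.0685,2.63))
plan([(.2,.640,.2325,.0535,1.05,3)],(.5925,.2265,.0535,1.05))
E
```

```text
10.75 [0.61314181 0.19088779 0.06968865] [-3.14068193e+00 -1.25446224e-03  2.62963168e+00] 0.05175436184270588
side [315.4 248.1] 6.9 [0.498 0.121 0.016]
side [282.6 269.4] 7.0 [0.572 0.191 0.016]
side [266.1 269.6] 6.6 [0.612 0.196 0.016]
side [318.4 279.1] 7.1 [0.483 0.21  0.016]
side [272.4 282.1] 7.2 [0.592 0.229 0.016]
4 end [0.6536 0.141  0.0535] 2.63
[[0.2,-1.5,-0.6,0,0,0,0.0],[0.2,-1.5,-0.6,0,0,0,0.0],[0.2,-1.5,-0.6,0,0,0,0.0],[0.2,-1.5,-0.6,0,0,0,0.0]]
11 end [0.5921 0.2263 0.0685] 1.05
[[0.55,0.9,0.4,0,0,0,0.14],[0.55,0.9,0.3,0,0,0,0.14],[0.55,0.9,0.1,0,0,0,0.14],[0.55,1.0,0,0,0,0,0.14],[0.55,0.9,-0.1,0,0,0,0.15],[0.55,0.9,-0.3,0,0,0,0.14],[0.55,0.9,-0.4,0,0,0,0.15],[0.55,0.8,-0.5,0,0,0,0.14],[0.55,0.7,-0.6,0,0,0,0.15],[0.55,0.7,-0.7,0,0,0,0.14],[0.55,0.5,-0.8,0,0,0,0.15]]
3 end [0.6399 0.2327 0.0535] 1.05
[[0.2,1.0,1.3,0,0,0,0.0],[0.2,0.9,1.3,0,0,0,0.0],[0.2,1.0,1.2,0,0,0,0.0]]
```

Request:
{"fn": "arm_command", "kwargs": {"series": [[0.55,0,0,1.4,0,0,0],[0.55,0,0,1.4,0,0,0],[0.55,0,0,1.4,0,0,0],[0.55,0,0,1.3,0,0,0],[0.55,0,0,0.7,0,0,0],[0.55,0,0,0,0,0,0],[0.2,0,0,0,0,0,0],[0.2,0,0,0,0,0,0],[0.2,0,0,0,0,0,0],[0.2,0,0,0,0,0,0],[0.2,0,0,-1.0,0,0,0],[0.2,0,0,-1.8,0,0,0],[0.2,0,0,-1.8,0,0,0]]}}

```text
time: 12.1
tool_pos: [0.6133, 0.1909, 0.0553]
ee_rot: [-3.141, -0.0, 2.63]
wrist_force: [0.0, 0.1, 0.7]
width: 0.0371
```

Request:
{"fn": "arm_command", "kwargs": {"series": [[0.2,-1.5,-0.6,0,0,0,0],[0.2,-1.5,-0.6,0,0,0,0],[0.2,-1.5,-0.6,0,0,0,0],[0.2,-1.5,-0.6,0,0,0,0],[0.2,0,0,1.4,0,0,0],[0.2,0,0,1.4,0,0,0],[0.2,0,0,1.2,0,0,0],[0.2,0,0,0.5,0,0,0],[0.2,0,0,0,0,0,0],[0.55,0,0,0,0,0,0],[0.55,0,0,0,0,0,0],[0.55,0,0,0,0,0,0],[0.55,0,0,-1.5,0,0,0],[0.55,0,0,-2.0,0,0,0],[0.55,0,0,-2.6,0,0,0]]}}

```text
time: 13.6
tool_pos: [0.6535, 0.1406, 0.0709]
ee_rot: [-3.14, -0.001, 2.63]
wrist_force: [0.2, -0.5, 0.3]
width: 0.0522
```

Request:
{"fn": "arm_command", "kwargs": {"series": [[0.55,0.9,0.4,0,0,0,0.14],[0.55,0.9,0.3,0,0,0,0.14],[0.55,0.9,0.1,0,0,0,0.14],[0.55,1.0,0,0,0,0,0.14],[0.55,0.9,-0.1,0,0,0,0.14],[0.55,0.9,-0.3,0,0,0,0.14],[0.55,0.9,-0.4,0,0,0,0.14],[0.55,0.8,-0.5,0,0,0,0.14],[0.55,0.7,-0.6,0,0,0,0.14],[0.55,0.7,-0.7,0,0,0,0.14],[0.55,0.5,-0.8,0,0,0,0.14],[0.55,0,0,0,0,0,0.04],[0.55,0,0,0,0,0,0],[0.55,0,0,0,0,0,0]]}}

```text
time: 15.0
tool_pos: [0.5922, 0.2249, 0.0715]
ee_rot: [3.141, -0.001, 1.051]
wrist_force: [0.4, -0.1, 0.0]
width: 0.0518
```

```bash
python3 - <<'E'
from h import *
o=sensors.get_obs();print(o["time"],o["tool_pos"],o["ee_rot"],o["width"])
biscuits("side",(240,240,338,298))
plan([(.55,.5922,.2270,o["tool_pos"][2],1.05,1)])
E
```

```text
15.0 [0.59219543 0.22491619 0.07145185] [ 3.14053722e+00 -9.20103741e-04  1.05075123e+00] 0.051813186658304033
side [316.4 248.6] 5.7 [0.495 0.122 0.016]
side [249.6 250.8] 3.4 [0.662 0.145 0.016]
side [318.4 279.1] 7.1 [0.483 0.21  0.016]
side [272.1 282.6] 7.0 [0.593 0.23  0.016]
1 end [0.5923 0.227  0.0712] 1.05
[[0.55,0.2,-0.1,0,0,0,0.0]]
```

Request:
{"fn": "arm_command", "kwargs": {"series": [[0.55,0.2,-0.1,1.5,0,0,0],[0.55,0,0,1.5,0,0,0],[0.55,0,0,1.4,0,0,0],[0.55,0,0,1.3,0,0,0],[0.55,0,0,0.7,0,0,0],[0.55,0,0,0,0,0,0],[0.2,0,0,0,0,0,0],[0.2,0,0,0,0,0,0],[0.2,0,0,0,0,0,0],[0.2,0,0,0,0,0,0],[0.2,0,0,-1.0,0,0,0],[0.2,0,0,-1.8,0,0,0],[0.2,0,0,-1.8,0,0,0]]}}

```text
time: 16.35
tool_pos: [0.5918, 0.227, 0.0533]
ee_rot: [-3.141, 0.0, 1.05]
wrist_force: [0.1, -0.4, 0.5]
width: 0.0368
```

Request:
{"fn": "arm_command", "kwargs": {"series": [[0.2,0.9,1.3,0,0,0,0],[0.2,0.9,1.3,0,0,0,0],[0.2,1.0,1.2,0,0,0,0],[0.2,0,0,1.4,0,0,0],[0.2,0,0,1.4,0,0,0],[0.2,0,0,1.2,0,0,0],[0.2,0,0,0.5,0,0,0],[0.2,0,0,0,0,0,0],[0.55,0,0,0,0,0,0],[0.55,0,0,0,0,0,0],[0.55,0,0,0,0,0,0],[0.55,0,0,-1.5,0,0,0],[0.55,0,0,-2.0,0,0,0],[0.55,0,0,-3.0,0,0,0],[0.55,0,0,-4.0,0,0,0],[0.55,0,0,-4.0,0,0,0]]}}

```text
time: 17.95
tool_pos: [0.6386, 0.2324, 0.1548]
ee_rot: [3.141, -0.0, 1.05]
wrist_force: [0.2, -0.4, -0.3]
width: 0.0518
```

```bash
python3 - <<'E'
from h import *
o=sensors.get_obs();print(o["time"],o["tool_pos"],o["ee_rot"],o["width"])
ys=-.307
d=np.array([np.cos(ys),np.sin(ys)])
# line through handle samples; origin = lug tip - 67mm
for k in(-.110,-.098):
    for base in([.6705,-.2166],):print(k,np.array(base)-.067*d+k*d)
# sieve axis along d; closing axis = yaw+90 must be perpendicular -> yaw=ys (or +pi)
print("q6 for yaw ys", -.3+1.571-ys)
E
```

```text
17.95 [0.63860259 0.23236477 0.154777  ] [ 3.14126042e+00 -2.07817811e-04  1.04975753e+00] 0.05179374020550383
-0.11 [ 0.50177573 -0.16311055]
-0.098 [ 0.51321466 -0.16673696]
q6 for yaw ys 1.5779999999999998
```

```bash
python3 - <<'E'
from h import *
plan([(.5,.505,-.161,.12,-.315,14),(.5,.505,-.161,.085,-.315,2)])
E
```

```text
16 end [ 0.5049 -0.1607  0.0848] -0.31
[[0.5,-2.9,0.6,0.2,0,0,0.1],[0.5,-2.8,0.9,0.3,0,0,0.1],[0.5,-2.7,1.1,0.2,0,0,0.1],[0.5,-2.6,1.4,0.3,0,0,0.1],[0.5,-2.5,1.7,0.2,0,0,0.1],[0.5,-2.3,1.9,0.3,0,0,0.1],[0.5,-2.1,2.1,0.2,0,0,0.1],[0.5,-1.9,2.3,0.3,0,0,0.09],[0.5,-1.6,2.5,0.2,0,0,0.1],[0.5,-1.4,2.6,0.3,0,0,0.09],[0.5,-1.2,2.7,0.2,0,0,0.1],[0.5,-0.9,2.9,0.3,0,0,0.09],[0.5,-0.6,2.9,0.2,0,0,0.1],[0.5,-0.3,2.9,0.3,0,0,0.09],[0.5,0,0,1.7,0,0,0.0],[0.5,0,0,1.8,0,0,0.0]]
```

Request:
{"fn": "arm_command", "kwargs": {"series": [[0.5,-2.9,0.6,0.2,0,0,0.1],[0.5,-2.8,0.9,0.3,0,0,0.1],[0.5,-2.7,1.1,0.2,0,0,0.1],[0.5,-2.6,1.4,0.3,0,0,0.1],[0.5,-2.5,1.7,0.2,0,0,0.1],[0.5,-2.3,1.9,0.3,0,0,0.1],[0.5,-2.1,2.1,0.2,0,0,0.1],[0.5,-1.9,2.3,0.3,0,0,0.09],[0.5,-1.6,2.5,0.2,0,0,0.1],[0.5,-1.4,2.6,0.3,0,0,0.09],[0.5,-1.2,2.7,0.2,0,0,0.1],[0.5,-0.9,2.9,0.3,0,0,0.09],[0.5,-0.6,2.9,0.2,0,0,0.1],[0.5,-0.3,2.9,0.3,0,0,0.1],[0.5,0,0,1.7,0,0,0],[0.5,0,0,1.8,0,0,0],[0.5,0,0,0,0,0,0],[0.5,0,0,0,0,0,0]]}}

```text
time: 19.75
tool_pos: [0.5053, -0.1607, 0.0834]
ee_rot: [3.141, -0.001, -0.32]
wrist_force: [0.6, 0.4, 0.4]
width: 0.0469
```

```bash
python3 - <<'E'
from h import *
o=sensors.get_obs();print(o["time"],o["tool_pos"],o["ee_rot"],o["width"])
s=biscuits("side",(240,240,338,298));t=biscuits("top",(232,140,305,225))
a=cv2.resize(s[110:310,225:365],(420,600),interpolation=2);b=cv2.resize(t[130:235,360:420],(343,600),interpolation=2)
cv2.imwrite("pics/c2.png",np.hstack([a,b]))
E
```

```text
19.75 [ 0.50532752 -0.16066575  0.08343799] [ 3.14147143e+00 -7.55677234e-04 -3.20105465e-01] 0.04689212792036209
side [315.4 248.4] 6.8 [0.497 0.121 0.016]
side [253.4 250.4] 7.0 [0.653 0.143 0.016]
side [282.4 269.6] 7.1 [0.573 0.192 0.016]
side [318.4 279.1] 7.1 [0.483 0.21  0.016]
side [252.6 282.1] 7.3 [0.639 0.233 0.016]
top [304.4 139.6] 3.5 [0.685 0.072 0.016]
top [280.4 150.6] 5.5 [0.651 0.141 0.016]
top [249.8 154.4] 5.5 [0.638 0.23  0.016]
top [262.8 177.6] 5.5 [0.571 0.189 0.016]
top [286.1 203.8] 5.4 [0.496 0.119 0.016]
top [255.1 208.4] 5.4 [0.481 0.208 0.016]
top [231.6 224.4] 3.4 [0.433 0.274 0.016]
```

View pics/c2.png

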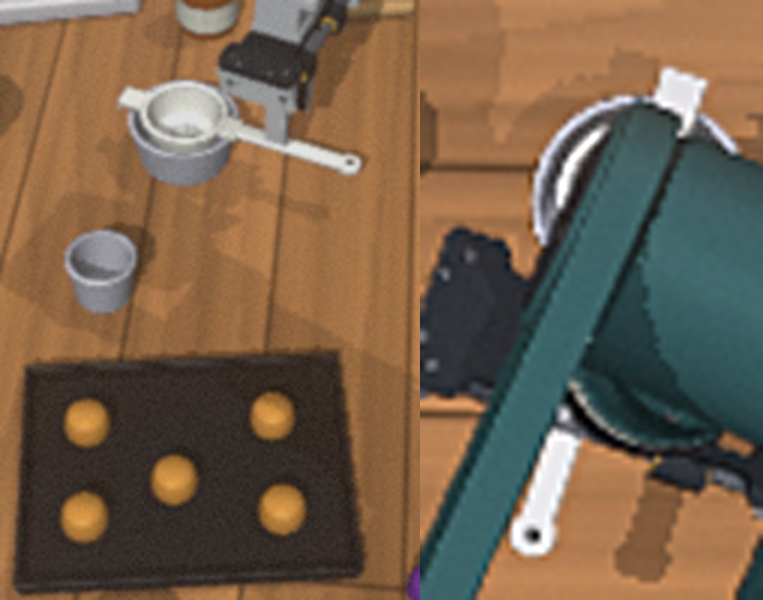

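The biscuits lie flat in a five-spot pattern, with crop centres (87,423), (272,415), (174,480), (85,518) and (282,510). The near finger hangs over the handle at crop (275,125).

Request:
{"fn": "arm_command", "kwargs": {"series": [[0.5,0,0,1.2,0,0,0],[0.5,0,0,1.2,0,0,0],[0.5,0,0,1.2,0,0,0],[0.5,0,0,1.1,0,0,0],[0.5,0,0,0,0,0,0],[0,0,0,0,0,0,0],[0,0,0,0,0,0,0],[0,0,0,0,0,0,0],[0,0,0,0,0,0,0],[0,0,0,0,0,0,0],[0,0,0,0,0,0,0]]}}

```text
time: 20.95
tool_pos: [0.5055, -0.1608, 0.0359]
ee_rot: [3.141, -0.001, -0.32]
wrist_force: [0.9, -0.2, 0.9]
width: 0.0153
```

```bash
python3 - <<'E'
from h import *
o=sensors.get_obs();print(o["time"],o["tool_pos"],o["ee_rot"],o["width"],o["wrist_force"],o["wrist_torque"])
s=eyes.snapshot("side");cv2.imwrite("pics/c3.png",cv2.resize(s[125:225,240:360],(600,500),interpolation=2))
E
```

```text
20.95 [ 0.50546877 -0.16078952  0.03591278] [ 3.14145860e+00 -1.08912568e-03 -3.20234005e-01] 0.015275389703216504 [ 0.91663184 -0.186648    0.87527693] [ 0.07359954 -0.02659962  0.02701734]
```

View pics/c3.png

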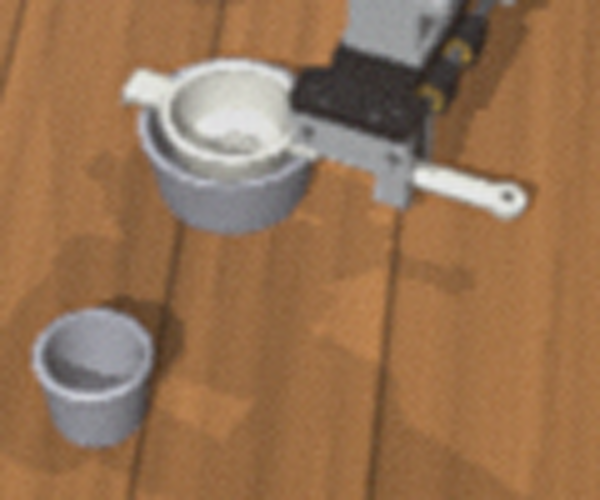

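The handle is gripped (15 mm opening) and the mould has not moved. I lift straight up, gently.

Request:
{"fn": "arm_command", "kwargs": {"series": [[0,0,0,-0.2,0,0,0],[0,0,0,-0.4,0,0,0],[0,0,0,-0.5,0,0,0],[0,0,0,-0.6,0,0,0],[0,0,0,-0.7,0,0,0],[0,0,0,-0.8,0,0,0],[0,0,0,-0.8,0,0,0],[0,0,0,-0.8,0,0,0],[0,0,0,-0.8,0,0,0],[0,0,0,-0.8,0,0,0],[0,0,0,-0.7,0,0,0],[0,0,0,-0.5,0,0,0],[0,0,0,-0.4,0,0,0],[0,0,0,-0.2,0,0,0],[0,0,0,0,0,0,0],[0,0,0,0,0,0,0]]}}

```text
time: 22.6
tool_pos: [0.5049, -0.1605, 0.1172]
ee_rot: [3.142, 0.001, -0.32]
wrist_force: [-0.3, -0.1, -0.2]
width: 0.0158
```

```bash
python3 - <<'E'
from h import *
o=sensors.get_obs();print(o["time"],o["tool_pos"],o["ee_rot"],o["width"],o["wrist_force"],o["wrist_torque"])
s=eyes.snapshot("side");t=eyes.snapshot("top");cv2.imwrite("pics/c4.png",np.hstack([cv2.resize(s[95:215,240:360],(500,500),interpolation=2),cv2.resize(t[120:240,360:432],(300,500),interpolation=2)]))
E
```

```text
22.6 [ 0.50493002 -0.16054688  0.1171549 ] [ 3.14156879e+00  5.72819037e-04 -3.20205706e-01] 0.01583754533854712 [-0.2939869  -0.11706754 -0.19530144] [0.03993627 0.05671296 0.00099526]
```

View pics/c4.png

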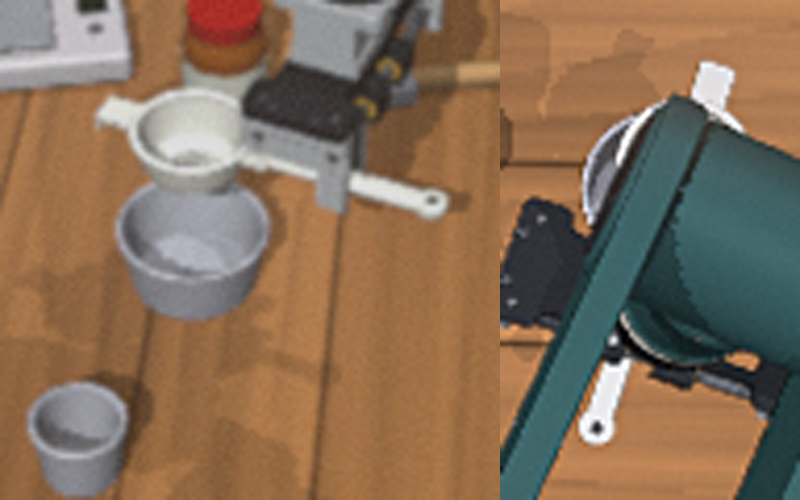

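The sieve hangs clear above the mould: lug tip at side crop (103,112), handle hole at (432,200). The mould stands where it was.

```bash
cat > s.py <<'E'
from h import *
def sieve(ht,hs,lt,ls):
    H=tri(ht,hs);L=tri(lt,ls);d=L-H;n=np.linalg.norm(d);u=d/n
    print("hole",np.round(H,4),"lug",np.round(L,4),"len",round(n,4),"pitch deg",round(np.degrees(np.arcsin(u[2])),2),"yaw",round(np.arctan2(d[1],d[0]),3))
    return L-.067*u,u
E
python3 - <<'E'
from s import *
O,u=sieve((383,222.3),(343.3,142.6),(411.7,135.9),(264.3,121.5));print(O)
y=-.32;p=np.array([.5049,-.1605]);k=(O[:2]-p)@u[:2];off=O[:2]-p-k*u[:2];print("grip x",-k,"off",off)
for psi in(0.,.2):
    T=np.array([.563,.1735])-k*np.array([np.cos(psi),np.sin(psi)]);print(psi,T)
psi=.0;T=np.array([.563,.1735])-k*np.array([1,0])
plan([(0,p[0]-.01,p[1]+.03,.118,-.29,3),(0,T[0],T[1]-.03,.118,-.03,20),(0,T[0],T[1],.118,0,5)],(p[0],p[1],.118,y))
E
```

```text
hole [ 0.4455 -0.1439  0.139 ] lug [ 0.6718 -0.2169  0.1299] len 0.2379 pitch deg -2.19 yaw -0.312
[ 0.60807719 -0.19630805  0.13246657]
grip x -0.1091079966329391 off [-0.0005888 -0.0023443]
0.0 [0.453892 0.1735  ]
0.2 [0.4560669  0.15182359]
28 end [0.4537 0.1734 0.118 ] 0.0
[[0,-0.6,-0.8,0,0,0,-0.01],[0,-0.6,-0.9,0,0,0,-0.01],[0,-0.7,-0.9,0,0,0,-0.01],[0,-0.6,-1.3,0,0,0,-0.01],[0,-0.6,-1.3,0,0,0,-0.01],[0,-0.6,-1.3,0,0,0,-0.01],[0,-0.5,-1.3,0,0,0,-0.01],[0,-0.5,-1.3,0,0,0,-0.01],[0,-0.5,-1.3,0,0,0,-0.01],[0,-0.5,-1.3,0,0,0,-0.01],[0,-0.5,-1.3,0,0,0,-0.01],[0,-0.5,-1.3,0,0,0,-0.01],[0,-0.5,-1.3,0,0,0,-0.02],[0,-0.4,-1.3,0,0,0,-0.01],[0,-0.4,-1.3,0,0,0,-0.02],[0,-0.4,-1.3,0,0,0,-0.01],[0,-0.4,-1.3,0,0,0,-0.02],[0,-0.4,-1.3,0,0,0,-0.01],[0,-0.4,-1.3,0,0,0,-0.02],[0,-0.3,-1.3,0,0,0,-0.01]]
[[0,-0.3,-1.3,0,0,0,-0.02],[0,-0.3,-1.4,0,0,0,-0.01],[0,-0.3,-1.3,0,0,0,-0.02],[0,0,-0.6,0,0,0,-0.01],[0,0,-0.6,0,0,0,0.0],[0,0,-0.6,0,0,0,-0.01],[0,0,-0.6,0,0,0,0.0],[0,-0.1,-0.6,0,0,0,-0.01]]
```

Request:
{"fn": "arm_command", "kwargs": {"series": [[0,-0.3,-0.4,0,0,0,-0.01],[0,-0.6,-0.8,0,0,0,-0.01],[0,-0.7,-0.9,0,0,0,-0.01],[0,-0.6,-1.3,0,0,0,-0.01],[0,-0.6,-1.3,0,0,0,-0.01],[0,-0.6,-1.3,0,0,0,-0.01],[0,-0.5,-1.3,0,0,0,-0.01],[0,-0.5,-1.3,0,0,0,-0.01],[0,-0.5,-1.3,0,0,0,-0.01],[0,-0.5,-1.3,0,0,0,-0.01],[0,-0.5,-1.3,0,0,0,-0.01],[0,-0.5,-1.3,0,0,0,-0.01],[0,-0.5,-1.3,0,0,0,-0.02],[0,-0.4,-1.3,0,0,0,-0.01],[0,-0.4,-1.3,0,0,0,-0.02],[0,-0.4,-1.3,0,0,0,-0.01],[0,-0.4,-1.3,0,0,0,-0.02],[0,-0.4,-1.3,0,0,0,-0.01],[0,-0.4,-1.3,0,0,0,-0.02],[0,-0.3,-1.3,0,0,0,-0.01]]}}

```text
time: 24.7
tool_pos: [0.4619, 0.0982, 0.1174]
ee_rot: [3.142, 0.0, -0.079]
wrist_force: [0.7, 0.2, -2.4]
width: 0.0153
```

Request:
{"fn": "arm_command", "kwargs": {"series": [[0,-0.3,-1.3,0,0,0,-0.02],[0,-0.3,-1.3,0,0,0,-0.01],[0,-0.3,-1.3,0,0,0,-0.02],[0,-0.1,-1.0,0,0,0,-0.01],[0,0,-0.8,0,0,0,0],[0,0,-0.5,0,0,0,-0.01],[0,0,-0.3,0,0,0,0],[0,0,0,0,0,0,0],[0,0,0,0,0,0,0]]}}

```text
time: 25.6
tool_pos: [0.4553, 0.1623, 0.1174]
ee_rot: [3.141, 0.0, -0.011]
wrist_force: [-0.8, -0.9, -0.7]
width: 0.0158
```

```bash
python3 - <<'E'
from h import *
o=sensors.get_obs();print(o["time"],o["tool_pos"],o["ee_rot"],o["width"],o["wrist_force"],o["wrist_torque"])
s=eyes.snapshot("side");t=eyes.snapshot("top");cv2.imwrite("pics/c5.png",np.hstack([cv2.resize(s[180:310,220:350],(400,400),interpolation=2),cv2.resize(t[110:240,220:350],(400,400),interpolation=2)]))
E
```

```text
25.6 [0.45530026 0.16231133 0.11740213] [ 3.14119990e+00  5.15340751e-05 -1.06057465e-02] 0.01575523060667408 [-0.78965334 -0.94830057 -0.68614226] [-0.00501961  0.05408887 -0.00240076]
```

View pics/c5.png

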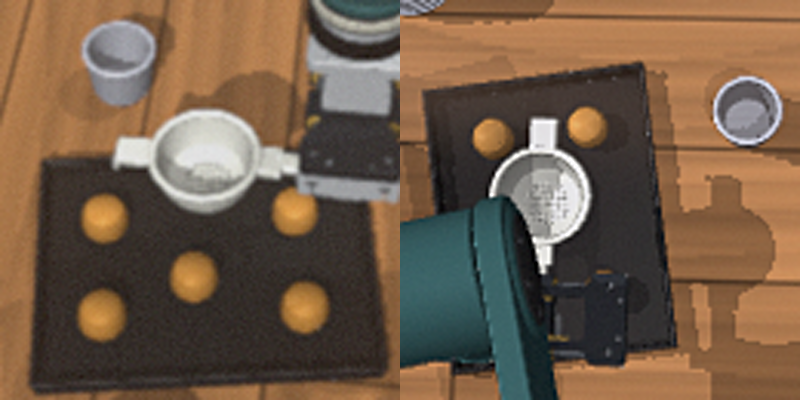

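The sieve is over the tray, rim centre at top crop (541,196) and side crop (206,160). It needs about 1 cm more in +y.

Request:
{"fn": "arm_command", "kwargs": {"series": [[0,0,-0.3,0,0,0,0],[0,-0.1,-0.5,0,0,0,0],[0,0,-0.3,0,0,0,0],[0,0,0,0,0,0,0],[0,0,0,0,0,0,0],[0,0,0,0,0,0,0]]}}

```text
time: 26.3
tool_pos: [0.4543, 0.1736, 0.1174]
ee_rot: [3.141, -0.0, -0.01]
wrist_force: [0.5, -1.0, -1.5]
width: 0.0161
```

```bash
python3 - <<'E'
from s import *
o=sensors.get_obs();print(o["time"],o["tool_pos"],o["ee_rot"],o["width"],o["wrist_force"])
s=eyes.snapshot("side");t=eyes.snapshot("top")
def white(im):
    h=cv2.cvtColor(im,cv2.COLOR_BGR2HSV);return cv2.inRange(h,(0,0,110),(180,60,255))
for n,im,b in(("side",s,(230,200,318,252)),("top",t,(240,135,290,205))):
    x0,y0,x1,y1=b;m=white(im)[y0:y1,x0:x1]
    c=max(cv2.findContours(m,0,1)[0],key=cv2.contourArea)[:,0]+(x0,y0)
    print(n,"x",c[:,0].min(),c[:,0].max(),"y",c[:,1].min(),c[:,1].max())
    cv2.imwrite(f"pics/m_{n}.png",m)
cv2.imwrite("pics/c6.png",np.hstack([cv2.resize(s[210:270,240:320],(400,300),interpolation=2),cv2.resize(t[135:195,230:310],(400,300),interpolation=2)]))
E
```

```text
26.3 [0.45434258 0.17360549 0.11744005] [ 3.14139625e+00 -2.34592785e-05 -1.01173120e-02] 0.01609864416236776 [ 0.46652361 -1.00004831 -1.47993491]
side x 256 317 y 219 251
top x 245 277 y 148 199
```

View pics/c6.png

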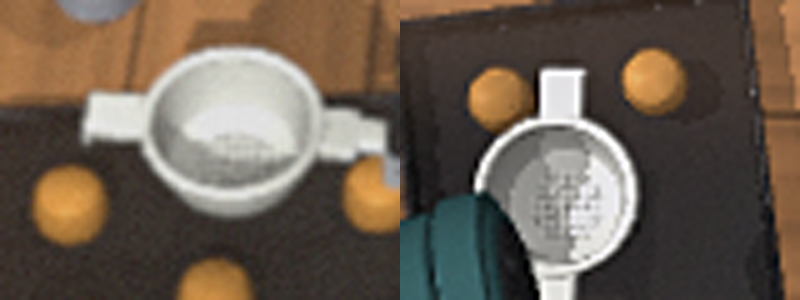

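```bash
python3 - <<'E'
from s import *
a=tri((257.4,148.6),(256.4,235.6));b=tri((266.8,148.6),(257.8,228.4));r=tri((260.7,173.8),(286.4,234.3))
print("lug corners",a,b,"rim centre",r)
m=(a+b)/2;d=m-r;print("lug-rim",d,"pitch",np.degrees(np.arctan2(d[2],np.hypot(*d[:2]))),"roll dz",a[2]-b[2])
print(plane("top",(260.7,173.8),.142),plane("side",(286.4,234.3),.142))
# expected image if level at (cx,cy,.104), yaw
for z0 in(.100,.104,.108):
  for p in(0,-1.5,-3):
    R=Ro.from_euler("xyz",[0,-p,-1],degrees=True).as_matrix();G=np.array([.4543,.1736,z0+.034])
    w=lambda v:G+R@(np.array(v)-(-.109,0,.034))
    print(z0,p,[np.round(proj("side",w(v)),1).tolist() for v in((.067,.011,.038),(.067,-.011,.038),(0,0,.038))])
E
```

```text
lug corners [0.62899959 0.18259039 0.13770808] [0.63011979 0.15895884 0.13325947] rim centre [0.5624473  0.17160606 0.13699649]
lug-rim [ 0.06711239 -0.00083145 -0.00151271] pitch -1.291128486255861 roll dz 0.004448612922294232
[0.5612277  0.17062997 0.142     ] [0.56217614 0.17513027 0.142     ]
0.1 0 [[256.2, 235.2], [257.9, 227.4], [286.1, 234.1]]
0.1 -1.5 [[256.3, 236.4], [258.0, 228.6], [286.1, 234.8]]
0.1 -3 [[256.5, 237.5], [258.2, 229.8], [286.2, 235.5]]
0.104 0 [[256.0, 234.1], [257.8, 226.4], [286.1, 233.0]]
0.104 -1.5 [[256.2, 235.3], [257.9, 227.6], [286.1, 233.8]]
0.104 -3 [[256.4, 236.5], [258.0, 228.8], [286.1, 234.5]]
0.108 0 [[255.9, 233.1], [257.6, 225.3], [286.1, 232.0]]
0.108 -1.5 [[256.0, 234.3], [257.8, 226.6], [286.1, 232.7]]
0.108 -3 [[256.2, 235.5], [257.9, 227.8], [286.1, 233.5]]
```

Lug against rim reads −1.3°, and the change since rest (−0.9°) suggests about 1° of sag. I add a small tilt to correct it, then wait and check.

Request:
{"fn": "arm_command", "kwargs": {"series": [[0,0,0,0,0,0.005,0],[0,0,0,0,0,0.005,0],[0,0,0,0,0,0.005,0],[0,0,0,0,0,0,0],[0,0,0,0,0,0,0],[0,0,0,0,0,0,0],[0,0,0,0,0,0,0],[0,0,0,0,0,0,0],[0,0,0,0,0,0,0],[0,0,0,0,0,0,0]]}}

```text
time: 27.4
tool_pos: [0.4544, 0.1736, 0.1175]
ee_rot: [3.141, -0.015, -0.01]
wrist_force: [-0.0, 0.5, -0.1]
width: 0.0154
```

```bash
python3 - <<'E'
from s import *
o=sensors.get_obs();print(o["time"],o["tool_pos"],o["ee_rot"],o["width"],o["wrist_force"],np.abs(o["qvel"]).max())
s=biscuits("side",(240,240,338,298));t=eyes.snapshot("top")
cv2.imwrite("pics/c7.png",np.vstack([np.hstack([cv2.resize(s[210:270,240:320],(400,300),interpolation=2),cv2.resize(t[135:195,230:310],(400,300),interpolation=2)]),np.hstack([cv2.resize(s,(400,250)),cv2.resize(t,(400,250))])]))
E
```

```text
27.4 [0.45436008 0.17362061 0.11745273] [ 3.14148563 -0.01502893 -0.01021745] 0.015394717713901687 [-0.00926042  0.52901966 -0.08195578] 0.0017475800391003964
side [253.4 250.4] 7.0 [0.653 0.143 0.016]
side [253.6 250.4] 7.0 [0.652 0.143 0.016]
side [313.6 250.4] 4.6 [0.501 0.128 0.016]
side [282.6 269.6] 7.0 [0.572 0.192 0.016]
side [318.6 279.4] 7.2 [0.482 0.21  0.016]
side [252.4 282.4] 7.2 [0.64  0.234 0.016]
```

View pics/c7.png

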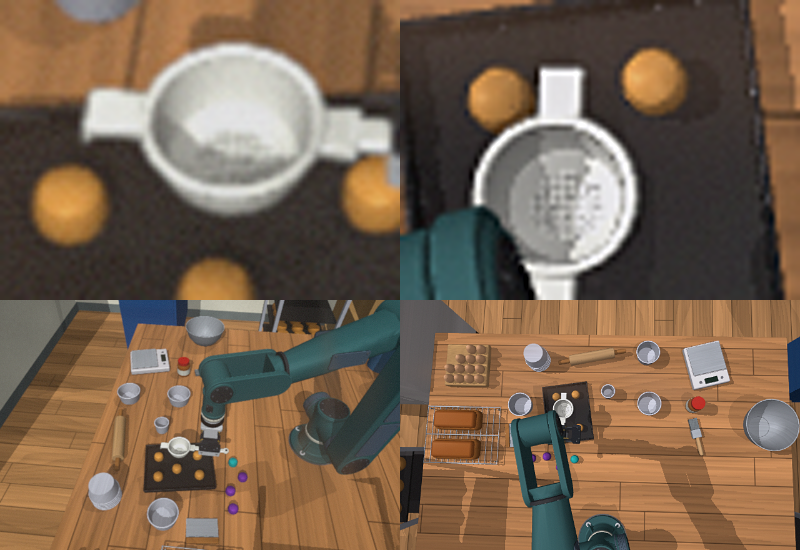

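The sieve is level over the tray middle, the biscuits are spread, and the moulds and bystanders are where they were. The arm is still, so I hand in.

```bash
python3 -c "
from bench import job
print(job.close_job())"
```

```text
the job is handed in; nothing more can be done
None
```

I spread the biscuits, then lifted the sieve off its mould by the handle. I handed the job in at about 27 s with the sieve held over the middle of the tray.

- **Biscuits:** I picked up four and set them down around the fifth, which stayed in place. In the last clear view all five lay flat in a five-spot pattern, with gaps of about 40 mm or more.
- **Sieve position:** The bowl centre measured about (0.562, 0.173), against (0.563, 0.1735) for the tray centre. The arm was still at the end, with the handle gripped at about 15 mm opening.
- **Sieve height:** By the arm's lift, the underside is about 10 cm above the tray floor. The camera measured the rim about 5 mm lower than that. The cameras also read low on objects at known heights, so I went with the arm reading.
- **Level:** The camera suggested the bowl end sagged by roughly 1°. I tilted the tool up by 0.86° (0.015 rad) to correct it. I checked the result by eye in the last picture but did not measure it again.
- **Everything else:** The moulds, jar, brush and scraper look unmoved in the last picture.

I used 10 pictures, which is the budget.

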